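# Clear the bench stop and slide the opened chassis against it

### The arm

A 6-joint arm with a two-finger parallel gripper is mounted at the origin on the work surface. World frame = base frame: x ahead of the robot, y to its left, z up, the work surface at z = 0. Lengths are in m, angles in rad, forces in N, time in s.
With the tool pointing down it reaches from about 0.3 to 0.875 m from the base axis. Payload 6.4 kg.
Tool frame: the origin (TCP) lies at the very end of the fingers, on their centre line; the grasp point (between the pads) lies 19 mm behind it; x points along the fingers, y is the direction in which the jaws open and shut, and the axes are right-handed (so a half turn about x gives the same grasp; the last joint's range is limited). The gripper opens to 85 mm and grips with 20 to 120 N. Pads are 22 mm wide; open, the fingers measure 114 mm over their backs; the gripper's body (76 mm by 85 mm) begins 54 mm behind the grasp point. The pads swing forward as they close: fully open they stand 13 mm farther back than shut.
Start: joints at [-1.495, 0.181, 1.607, -0, 1.354, -0.206], TCP at [0.16, -0.552, 0.231] pointing down, gripper open.
Joint ranges: [-2.99, 2.99], [-0.89, 2.07], [0.3, 2.58], [-1.14, 4.28], [0, 2.63], [-3.12, 3.12]. Speed limits (rad/s): [2.57, 2.57, 3.01, 3.14, 3.14, 3.14].

### API

Orientations are given as a unit quaternion [w, x, y, z].
In Python, from bench import status, optics, hand_in gives the robot as it stands. The module is installed in compiled form; this text tells all that it offers.
- The arm moves only by the shell command python3 -m jog 'ROWS'. ROWS is JSON, one flat list of numbers, 5 for each row, row after row: the shift along the tool's x, y, z in mm, then the turn about the tool's x in degrees, then the opening in per cent of the stroke, from 0 (shut) to 100 (fully open). In form: [tx, ty, tz, yaw, gripper, tx, ty, tz, yaw, gripper, ...]. A call has exactly 5 rows; each row is the pose to reach, as a shift and turn from the pose commanded when the call began, along the tool's axes at that moment; what a row does not reach only later rows make up. A row lasts 1/10 s, in which the tool goes at most 50 mm and 8.59 degrees, less where a joint would pass 70% of its speed; a pose out of reach is approached as far as the arm can. A call with a gripper value outside its range is refused whole. The fingers move at their own pace and stop on an object; the grip force is fixed at half the most. Time passes only in rows, so rows that repeat a pose let the fingers close, or fill a call up. It gives the time, the measured TCP pose, the force and the opening at its end, in the units of the state.
- status.get_obs(): the state, without advancing time (a new reading comes with each control period).
- optics.camera(name): name is "side" or "top" or "wrist"; returns the picture (384x512x3 uint8, red, green, blue); there is no depth.
- optics.get_calibration(name): a dict with "vertical_fov" (degrees; the focal length in pixels is half the picture's height over the tangent of half this angle, whatever the lens; pixels are square), "cx", "cy" (the principal point, pixels), "extrinsics" (4x4, takes a point from camera to world coordinates). Camera axes: x right, y up, looking along -z (the intrinsics and any distortion apply to the point x, -y, -z); pixel columns grow to the right and rows downward; lengths in m; the calibration is good to about 2 mm. A picture is of the moment at which its call begins: read the wrist's pose just before it. get_calibration takes no time and is no camera call; for the wrist camera it gives the pose at the moment of the call.
- hand_in(): hands the job in, once; it reports no verdict.
The state is a dict: "time_s": time; "q": joint angles; "dq": joint speeds; "joint_efforts": joint torques, N m; "eef_pos": TCP position; "eef_rot": TCP orientation; "wrist_force": force on the tool from outside, world axes, zero at the start; "torque": the same for the moment, N m; "opening": opening from 0.0 (shut) to 1.0 (fully open).
Only numpy, scipy, OpenCV 4.12 (cv2) and the standard library are available. Lean on these libraries where they do the work, as an engineer would, in place of code of your own. Each camera call takes 0.05 s, during which the arm holds its last target. There are 200 camera calls.

### The job

First put the side cutters and the heat sink away in the tool tray, lying on its floor (the cutters flat). Then slide the opened chassis along the bench, never lifting or tipping it, until it is parked with a long side flush against the stop rail and between the two tape strips, touching neither strip. Do not move the flux jar or the solder spool.

Things in the scene. Friction and masses are not known exactly. Their poses are not given: they have to be found in the camera images.
- chassis: Opened instrument chassis: dark steel box 90 (x) x 130 (y) x 34 mm high, green circuit board filling its top; acts as a solid block, too wide to grasp; 0.4 to 0.85 kg. Loose, on the robot's left or right, yaw up to 0.45 rad either way. Origin: centre of its underside. x: short axis (small grey sockets on the -x side), y: long axis, z up.
- jig: Fixed stop rail and two tape strips. Origin: on the bench, where the centre of the parked chassis belongs. Rail: aluminium bar 170 mm along y, 20 mm high, near face at x = +45 mm, back at x = +65 mm. Strips: black, flat on the bench, along x from -45 to +45 mm, inner edges at y = -75 and +75 mm, 12 mm wide. z up.
- cutters: Side cutters, closed, rigid, 110 mm long, 13 mm thick, 90 g, loose on the parking place at any yaw. Origin: on the underside, mid-length, near the centre of mass. x points to the steel jaws (end at +55 mm); pivot 22 mm across at x = +27 mm; black handles end at x = -55 mm, 47 mm over the outsides. At the origin the handles run side by side, 33 mm over the outsides along y: grip there.
- heatsink: Dark metal finned heat sink, 36 (x, along the fins) x 30 (y) x 26 mm high, 60 g, loose in front of the parking place. Origin: centre of its underside; z up. Can be gripped across x or y.
- tray: Fixed grey open tool tray, 180 (x) x 110 (y) x 28 mm high, walls and floor 4 mm thick, on the robot's right when the chassis is on the left, and the other way round. Origin: centre of its underside, on the bench; z up.
- jar: Amber flux jar with black lid, 46 mm across, 55 mm high, standing loose beside one end of the rail. Origin: centre of its underside. Leave it alone.
- spool: Dark metal solder spool, 50 mm across, 40 mm high, standing loose on its flange beside the other end of the rail. Origin: centre of its underside. Leave it alone.
Things that resemble listed ones, but are neither listed nor needed, are in the scene too. Leave any orange look-alike of the jig alone.

How it is judged:
By the outcome, as a careful person would: the job done as asked, in the order asked, and still so for the second after the job is handed in, with the robot touching nothing.
It also fails if it takes over 72 s, if anything falls off the work surface, if the arm or the gripper's body presses on something with over 40 N, if the wrist force passes 120 N, or if a joint passes its speed limit or range.

## Working session

There is one attempt and no reset: what is moved stays moved. The work goes in short steps, Python scripts to look and compute and a shell command to move; the robot and the scene stay as the last step left them, time stands still between calls to the robot, and variables do not carry over. Pictures are saved under pics/ and viewed, on a budget of 10 in all, crops included, one or two more only if the job needs it, and the job is handed in when it is done.

```bash
mkdir -p pics; python3 - <<'E'
from bench import status, optics
import cv2, numpy as np
o=status.get_obs(); print({k:np.round(v,3).tolist() for k,v in o.items()})
for n in ("top","side","wrist"):
    c=optics.get_calibration(n); print(n,{k:(np.round(v,4).tolist()) if not isinstance(v,str) else v for k,v in c.items()})
    im=optics.camera(n); cv2.imwrite(f"pics/{n}0.png",im[:,:,::-1]); np.save(f"pics/{n}0.npy",im)
E
ls
```

```text
{'time_s': 0.0, 'q': [-1.495, 0.182, 1.608, 0.0, 1.354, -0.206], 'dq': [0.0, -0.0, -0.001, 0.001, 0.001, -0.002], 'joint_efforts': [-0.002, -44.488, -35.133, -0.0, 0.009, 0.0], 'eef_pos': [0.16, -0.552, 0.23], 'eef_rot': [0.099, 0.7, 0.1, -0.7], 'wrist_force': [0.462, 0.629, -0.621], 'torque': [0.021, 0.057, 0.023], 'opening': 0.998}
top {'vertical_fov': 45.6316, 'cx': 252.616, 'cy': 197.2001, 'extrinsics': [[-0.0118, 0.9972, -0.0733, 0.3567], [-0.9999, -0.0115, 0.0048, 0.014], [0.004, 0.0734, 0.9973, 1.3253], [0.0, 0.0, 0.0, 1.0]]}
side {'vertical_fov': 50.7065, 'cx': 258.3201, 'cy': 187.5318, 'extrinsics': [[-0.802, 0.3418, -0.4898, -0.0601], [-0.597, -0.4873, 0.6374, 0.6351], [-0.0208, 0.8036, 0.5948, 0.6325], [0.0, 0.0, 0.0, 1.0]]}
wrist {'vertical_fov': 63.771, 'cx': 256.5849, 'cy': 194.2235, 'extrinsics': [[0.2782, 0.9146, 0.2934, 0.2352], [-0.9605, 0.2651, 0.0843, -0.5299], [-0.0007, -0.3052, 0.9523, 0.3726], [0.0, 0.0, 0.0, 1.0]]}
pics
```

View pics/top0.png

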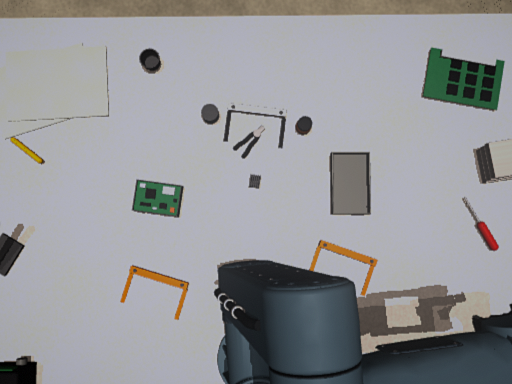

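View pics/side0.png

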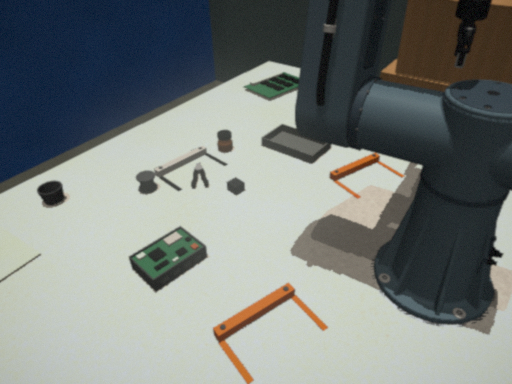

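The top picture shows the chassis left at (158,198), the jig's rail at (257,110) with the cutters at (249,140) inside it, the heat sink at (255,181) and the tray at (350,183). The jar is at (304,125) and the spool at (210,114). The orange jigs and the green card at (465,78) are decoys. The side view agrees: chassis (168,257), heat sink (236,186), cutters (200,175).

```bash
cat > h.py <<'E'
import numpy as np, cv2
from bench import status, optics
from scipy.spatial.transform import Rotation as R
def ray(c,uv):
    f=192/np.tan(np.radians(c["vertical_fov"])/2); E=np.array(c["extrinsics"])
    uv=np.atleast_2d(uv).astype(float)
    d=np.c_[(uv[:,0]-c["cx"])/f,-(uv[:,1]-c["cy"])/f,-np.ones(len(uv))]
    return E[:3,3], d@E[:3,:3].T
def plane(c,uv,z):
    o,d=ray(c,uv); return o+d*((z-o[2])/d[:,2])[:,None]
def tri(c1,u1,c2,u2):
    o1,d1=ray(c1,u1);o2,d2=ray(c2,u2); out=[]
    for a,b in zip(d1,d2):
        s=np.linalg.lstsq(np.c_[a,-b],o2-o1,rcond=None)[0]; p,q=o1+a*s[0],o2+b*s[1]
        out.append(np.r_[(p+q)/2,np.linalg.norm(p-q)])
    return np.array(out)
def blobs(mask,amin=30):
    cs,_=cv2.findContours(mask.astype(np.uint8),cv2.RETR_EXTERNAL,cv2.CHAIN_APPROX_NONE)
    return [c for c in cs if cv2.contourArea(c)>amin]
def toolrot():
    w,x,y,z=status.get_obs()["eef_rot"]; return R.from_quat([x,y,z,w])
def totool(p):
    "shift in mm, tool axes, from the present TCP to world point p; + yaw of the tool y axis"
    o=status.get_obs(); r=toolrot()
    return np.round(r.inv().apply(np.array(p)-o["eef_pos"])*1000,1)
E
python3 - <<'E'
from h import *
for n in ("top","side"):
    im=np.load(f"pics/{n}0.npy"); c=optics.get_calibration(n); hsv=cv2.cvtColor(im,cv2.COLOR_RGB2HSV)
    dark=hsv[...,2]<125; green=(hsv[...,0]>40)&(hsv[...,0]<90)&(hsv[...,1]>80)
    for nm,m,z in(("dark",dark,0),("green",green,.034)):
        for b in blobs(m,40):
            r=cv2.minAreaRect(b); 
            if cv2.contourArea(b)>6000: continue
            box=cv2.boxPoints(r); P=plane(c,box,z)[:,:2]
            e=[np.linalg.norm(P[1]-P[0])*1e3,np.linalg.norm(P[2]-P[1])*1e3]
            M=cv2.moments(b)
            print(n,nm,np.round((M['m10']/M['m00'],M['m01']/M['m00']),1),"ctr",np.round(P.mean(0),3),"edges",np.round(e),"dirs",np.round([np.degrees(np.arctan2(*(P[1]-P[0])[::-1])),],1))
ims=[cv2.resize(cv2.imread("pics/top0.png")[90:240,120:380],(780,450),interpolation=cv2.INTER_CUBIC)]
cv2.imwrite("pics/topc.png",ims[0])
E
```

```text
top dark [ 18.5 371.1] ctr [-0.027  0.677] edges [102.  75.] dirs [-90.7]
top dark [  9.6 249.7] ctr [0.311 0.703] edges [ 69. 146.] dirs [-90.7]
top dark [479.3 228.3] ctr [ 0.368 -0.645] edges [ 21. 174.] dirs [-65.2]
top dark [157.3 198.1] ctr [0.455 0.285] edges [ 95. 140.] dirs [-7.7]
top dark [254.2 181.1] ctr [0.501 0.002] edges [38. 32.] dirs [-7.7]
top dark [349.7 183.2] ctr [ 0.491 -0.277] edges [118. 185.] dirs [-90.6]
top dark [484.4 163.7] ctr [ 0.535 -0.681] edges [ 82. 133.] dirs [-58.4]
top dark [246.4 144.1] ctr [0.613 0.023] edges [80. 47.] dirs [-41.9]
top dark [303.3 125.3] ctr [ 0.666 -0.145] edges [58. 45.] dirs [-27.2]
top dark [254.6 125.2] ctr [0.657 0.   ] edges [ 95. 176.] dirs [-7.]
top dark [209.7 113.6] ctr [0.702 0.132] edges [50. 60.] dirs [-90.6]
top dark [462.   81.3] ctr [ 0.799 -0.621] edges [158. 231.] dirs [-12.6]
top dark [150.   60.5] ctr [0.865 0.308] edges [59. 78.] dirs [-71.6]
top dark [485.3   5.9] ctr [ 1.022 -0.693] edges [169.  41.] dirs [-90.6]
top dark [444.3   6.6] ctr [ 1.024 -0.58 ] edges [37. 75.] dirs [-2.3]
top dark [232.4   5.5
[... 518 characters left out ...]
] edges [173.  24.] dirs [-111.8]
side dark [167.6 258. ] ctr [0.474 0.263] edges [171. 142.] dirs [-93.]
side dark [ 51.3 193.3] ctr [0.891 0.287] edges [ 64. 126.] dirs [-91.2]
side dark [235.4 185.9] ctr [ 0.515 -0.014] edges [54. 63.] dirs [-81.4]
side dark [198.9 177.2] ctr [0.618 0.013] edges [45. 86.] dirs [-145.1]
side dark [353.7 169.2] ctr [ 0.293 -0.268] edges [174.  35.] dirs [-114.6]
side dark [163.5 174.6] ctr [0.677 0.019] edges [275. 158.] dirs [-107.9]
side dark [224.4 140.9] ctr [ 0.693 -0.181] edges [ 46. 137.] dirs [-145.5]
side green [160.3 257. ] ctr [0.453 0.282] edges [131.  85.] dirs [-99.4]
side green [272.   88.1] ctr [ 0.764 -0.549] edges [228. 163.] dirs [-109.8]
```

View pics/topc.png

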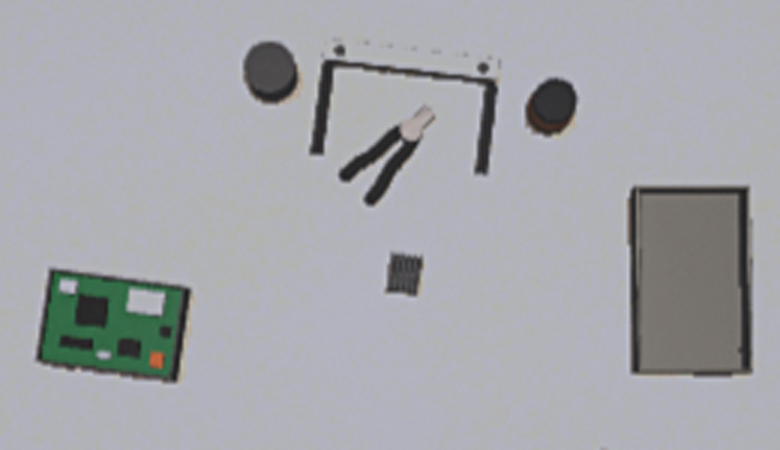

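The crop gives the jig at about -7° yaw with the cutters lying inside it, jaws toward upper right (430,110), handle ends at (343,175) and (370,200). The heat sink is at (405,274) and the tray spans (632,187)–(750,373). The board's centre agrees between top and side at z = 34 mm: (0.453, 0.281).

```bash
python3 - <<'E'
from h import *
M=toolrot().as_matrix(); print(M.round(3)); print("yaw of tool y",np.degrees(np.arctan2(M[1,1],M[0,1])))
print(totool([.49,.02,.20]), totool([.47,0,.2]))
E=np.array(optics.get_calibration("wrist")["extrinsics"]); o=status.get_obs()
print("cam in tool", (M.T@(E[:3,3]-o["eef_pos"])).round(3), (M.T@-E[:3,2]).round(3))
E
```

```text
[[-0.     0.278 -0.961]
 [ 0.001 -0.961 -0.278]
 [-1.    -0.001 -0.   ]]
yaw of tool y -73.85382444047147
[  31.4 -457.5 -476.1] [  31.3 -443.8 -451.3]
cam in tool [-0.142 -0.    -0.078] [0.952 0.001 0.306]
```

```bash
python3 -m jog '[0,-25,-35,0,100, -5,-53,-75,0,100, -10,-82,-116,0,100, -15,-110,-156,0,100, -20,-138,-196,0,100]'
python3 -m jog '[0,-28,-40,0,100, 0,-56,-80,0,100, 0,-84,-119,0,100, 0,-112,-158,0,100, 0,-139,-197,0,100]'
python3 -m jog '[0,-28,-40,6,100, 0,-56,-80,12,100, 0,-84,-119,18,100, 0,-110,-155,24,100, 0,-131,-183,24,100]'
python3 -m jog '[0,0,0,0,100, 0,0,0,0,100, 0,0,0,0,100, 0,0,0,0,100, 0,0,0,0,100]'
python3 - <<'E'
from h import *
import json
def snap(k):
    c=optics.get_calibration("wrist"); im=optics.camera("wrist"); cv2.imwrite(f"pics/w{k}.png",im[:,:,::-1]); np.savez(f"pics/w{k}.npz",im=im,**c)
snap(1)
o=status.get_obs(); print(o["eef_pos"],o["q"],o["dq"])
im=optics.camera("top"); cv2.imwrite("pics/top1.png",im[:,:,::-1])
E
```

```text
time_s: 0.65
eef_pos: [0.3106, -0.3635, 0.2513]
eef_rot: [0.099, 0.7, 0.099, -0.7]
wrist_force: [0.8, -0.2, 0.1]
opening: 1.003
time_s: 1.15
eef_pos: [0.4612, -0.175, 0.2513]
eef_rot: [0.099, 0.7, 0.099, -0.7]
wrist_force: [0.2, -1.2, -0.4]
opening: 1.0
time_s: 1.65
eef_pos: [0.6007, 0.0022, 0.2509]
eef_rot: [0.049, -0.705, 0.049, 0.706]
wrist_force: [-0.6, -0.4, 0.4]
opening: 1.001
time_s: 2.15
eef_pos: [0.5994, -0.0013, 0.2515]
eef_rot: [-0.049, 0.705, -0.049, -0.705]
wrist_force: [-0.5, -0.5, -0.1]
opening: 1.0
[ 0.59950644 -0.00113795  0.25156839] [-1.99651603e-01  2.18263287e-01  1.52136302e+00 -5.25407911e-05
  1.40159128e+00  1.50959023e+00] [ 0.00362413  0.00236813 -0.00178864 -0.00086047  0.000224    0.00196264]
```

View pics/w1.png

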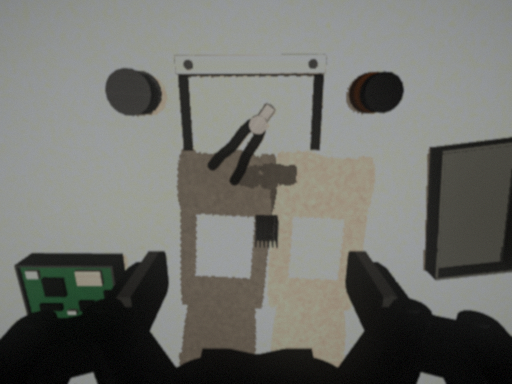

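The wrist view shows the rail's plate at (250,64), strips from (184,76)–(188,150) and (319,76)–(316,150). Cutters have their jaw end at (268,106) and handles at (213,166) and (237,181). The heat sink is at (266,230), the jar at (377,92) and the spool at (135,91); the brown patches are shadows.

```bash
cat >> h.py <<'E'
def load(k):
    d=np.load(f"pics/w{k}.npz"); return d["im"],{q:d[q] for q in d.files if q!="im"}
def snap(k,n="wrist"):
    c=optics.get_calibration(n); im=optics.camera(n); cv2.imwrite(f"pics/w{k}.png",im[:,:,::-1]); np.savez(f"pics/w{k}.npz",im=im,**c); return im,c
def darkblobs(im,c,thr,z=0,amin=60,amax=5000):
    for b in blobs(cv2.cvtColor(im,cv2.COLOR_RGB2HSV)[...,2]<thr,amin):
        if cv2.contourArea(b)>amax: continue
        box=cv2.boxPoints(cv2.minAreaRect(b)); P=plane(c,box,z)[:,:2]
        v=P[1]-P[0]; w=P[2]-P[1]; print("px",box.mean(0).round(),"P",P.mean(0).round(4),"mm",(1e3*np.array([np.hypot(*v),np.hypot(*w)])).round(1),"dir",np.degrees([np.arctan2(v[1],v[0]),np.arctan2(w[1],w[0])]).round(1))
E
python3 - <<'E'
from h import *
im,c=load(1)
for t in (45,60,80): print(t); darkblobs(im,c,t,0)
print("strip ends/corners z0:",plane(c,[[180,76],[189,75],[192,150],[184,150],[314,75],[325,76],[321,150],[312,150]],0).round(4)[:,:2])
print("rail top z.02:",plane(c,[[175,55],[326,54],[175,74],[326,74]],.02).round(4)[:,:2])
print("cutters tip z.006",plane(c,[[268,104],[213,166],[237,181],[260,123]],.007).round(4)[:,:2])
print("tray rim",plane(c,[[428,149],[428,277]],.028).round(4)[:,:2])
t=np.load("pics/top0.npy");ct=optics.get_calibration("top")
print("tray top cam rim corners z.028",plane(ct,[[331,152.3],[370,152.3],[330.5,214.5],[370,214.5]],.028).round(4)[:,:2])
cv2.imwrite("pics/w1c.png",cv2.resize(im[40:260,150:350,::-1],(545,600),interpolation=cv2.INTER_CUBIC))
E
```

```text
45
px [ 54. 286.] P [0.4515 0.3229] mm [36.6 33.2] dir [-98.  161.4]
px [266. 228.] P [ 0.5013 -0.0007] mm [27.4 36.3] dir [-98.  173.2]
px [496. 243.] P [ 0.4301 -0.317 ] mm [162.7  88.4] dir [ -34.9 -131.8]
px [445. 191.] P [ 0.5147 -0.2413] mm [200.6  89.2] dir [ -29.6 -124.3]
px [245. 158.] P [0.6014 0.0137] mm [74.2 13.3] dir [ -34.4 -123.5]
px [230. 147.] P [0.6195 0.0306] mm [75.8 12.7] dir [ -52.8 -141.4]
px [317. 111.] P [ 0.6466 -0.0825] mm [87.1  8.9] dir [  -8.1 -101. ]
px [185. 112.] P [0.6681 0.078 ] mm [ 9.1 88.8] dir [-94.8 171.8]
px [151.  93.] P [0.6971 0.1146] mm [19.7 44. ] dir [-96.5 168.2]
px [376.  92.] P [ 0.6604 -0.1558] mm [61.9 44.2] dir [ -97.9 -179.8]
60
px [266. 228.] P [ 0.5012 -0.0014] mm [28.7 39.3] dir [-98.  173.2]
px [496. 239.] P [ 0.435  -0.3171] mm [173.1  91.2] dir [ -33.1 -130.3]
px [445. 192.] P [ 0.5136 -0.2413] mm [202.1  90.9] dir [ -29.2 -124. ]
px [245. 158.] P [0.6019 0.0134] mm [76.4 14.4] dir [ -34.4 -123.5]
px [230. 146.] P [0.62   0.0305] mm [78.5 13.6] dir [ -52.9 -141.4]
px [185. 112.] P [0.6682 0.0784] mm [12.3 88.8] dir [-96.2 1
[... 519 characters left out ...]
79 0.0779] mm [91.1 19. ] dir [ -14.7 -100.1]
px [375.  92.] P [ 0.6606 -0.1546] mm [64.2 46.5] dir [ -97.9 -179.8]
px [133.  92.] P [0.7015 0.1356] mm [64.  51.9] dir [-97.9 166.6]
strip ends/corners z0: [[ 0.7113  0.0754]
 [ 0.711   0.0645]
 [ 0.6224  0.0791]
 [ 0.6238  0.0892]
 [ 0.6904 -0.083 ]
 [ 0.6875 -0.0959]
 [ 0.5996 -0.0845]
 [ 0.6012 -0.0731]]
rail top z.02: [[ 0.7317  0.0718]
 [ 0.7096 -0.0943]
 [ 0.7125  0.0761]
 [ 0.6889 -0.0929]]
cutters tip z.006 [[ 0.6653 -0.0243]
 [ 0.5995  0.055 ]
 [ 0.5757  0.0278]
 [ 0.6444 -0.0117]]
tray rim [[ 0.5887 -0.2054]
 [ 0.4115 -0.2106]]
tray top cam rim corners z.028 [[ 0.5788 -0.219 ]
 [ 0.5776 -0.3311]
 [ 0.4002 -0.2132]
 [ 0.3989 -0.3257]]
```

View pics/w1c.png

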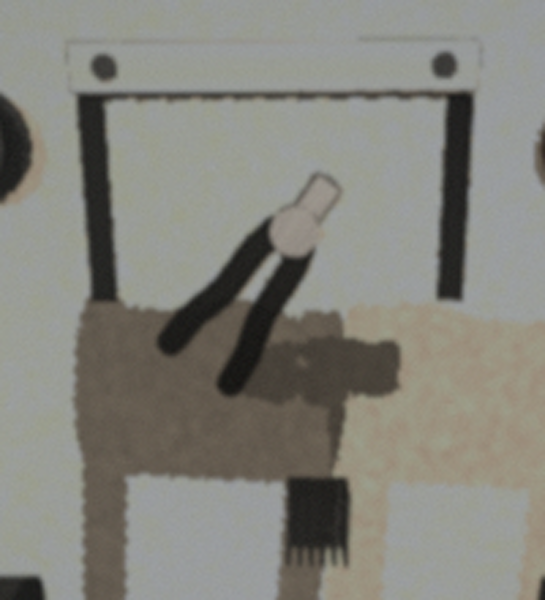

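```bash
python3 -m jog '[33,3,25,0,100, 66,6,50,0,100, 99,9,75,0,100, 131,12,99,0,100, 131,12,99,0,100]'
python3 - <<'E'
from h import *
im,c=snap(2); print(status.get_obs()["eef_pos"])
for z in (0,.026): darkblobs(im,c,60,z)
cv2.imwrite("pics/w2c.png",cv2.resize(im[60:384,130:400,::-1],(500,600),interpolation=cv2.INTER_CUBIC))
E
```

```text
time_s: 2.75
eef_pos: [0.4932, 0.0025, 0.1152]
eef_rot: [0.049, -0.701, 0.048, 0.71]
wrist_force: [-0.9, 0.1, 0.1]
opening: 0.998
[0.49702448 0.00171542 0.11820347]
px [259. 182.] P [0.4976 0.    ] mm [46.  33.8] dir [ -11.7 -100.8]
px [343.  18.] P [ 0.6139 -0.078 ] mm [24.8 11.7] dir [  -8.3 -101.7]
px [211.  38.] P [0.6129 0.0212] mm [79.5 43.8] dir [ -47.4 -128.1]
px [123.  19.] P [0.6358 0.0824] mm [11.5 25.9] dir [-91.8 172.8]
px [259. 182.] P [ 0.5052 -0.0008] mm [41.3 30.4] dir [ -11.7 -100.8]
px [343.  18.] P [ 0.6097 -0.0709] mm [22.3 10.5] dir [  -8.3 -101.7]
px [211.  38.] P [0.6088 0.0182] mm [71.4 39.3] dir [ -47.4 -128.1]
px [123.  19.] P [0.6294 0.0732] mm [10.3 23.3] dir [-91.8 172.8]
```

View pics/w2c.png

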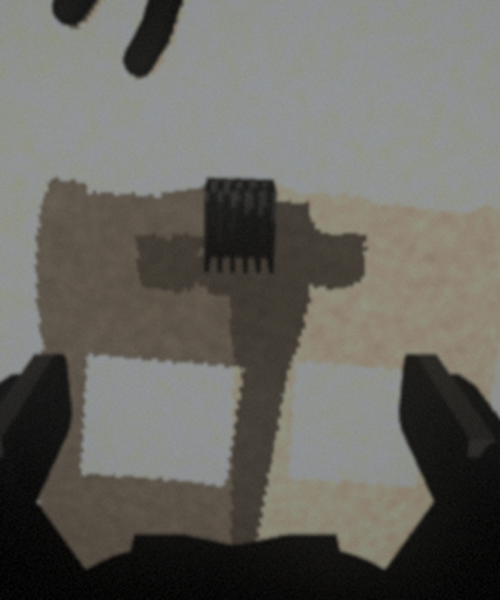

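The heat sink stands upright in the crop at (205–275, 180–273), roughly midway between the open fingers, with handle ends at (75,10) and (145,65).

```bash
python3 - <<'E'
from h import *
im,c=snap(3); _,c1=load(1); im1,_=load(1)
print(status.get_obs()["eef_pos"])
def box(im,thr,x0,x1,y0,y1):
    m=(cv2.cvtColor(im,cv2.COLOR_RGB2HSV)[...,2]<thr).astype(np.uint8); k=np.zeros_like(m);k[y0:y1,x0:x1]=m[y0:y1,x0:x1]
    b=max(blobs(k,20),key=cv2.contourArea); return b.reshape(-1,2)
for thr in (50,60):
    b3=box(im,thr,220,300,130,225); b1=box(im1,thr,240,295,205,252)
    e=lambda b:(b.min(0),b.max(0))
    print(e(b3),e(b1))
    (l3,t3),(r3,d3)=e(b3);(l1,t1),(r1,d1)=e(b1)
    print("far top edge tri",tri(c,[[l3,d3],[r3,d3]],c1,[[l1,d1],[r1,d1]]).round(4))
    print("near bottom edge tri",tri(c,[[l3,t3],[r3,t3]],c1,[[l1,t1],[r1,t1]]).round(4))
    A=plane(c,[[l3,d3],[r3,d3]],.026);B=plane(c,[[l3,t3],[r3,t3]],0)
    print("planes",A.round(4),B.round(4),"center",((A+B)/2).mean(0).round(4))
E
```

```text
[0.49984138 0.00118254 0.12033004]
(array([240, 162], dtype=int32), array([277, 211], dtype=int32)) (array([256, 216], dtype=int32), array([276, 240], dtype=int32))
far top edge tri [[ 0.4626  0.0215 -0.0435  0.0065]
 [ 0.4429 -0.0135 -0.0769  0.0022]]
near bottom edge tri [[ 0.5236  0.0112  0.0066  0.0022]
 [ 0.5186 -0.0175  0.0033  0.0018]]
planes [[ 0.4874  0.0169  0.026 ]
 [ 0.4833 -0.0128  0.026 ]] [[ 0.522   0.0129  0.    ]
 [ 0.5177 -0.0185  0.    ]] center [ 5.026e-01 -4.000e-04  1.300e-02]
(array([239, 162], dtype=int32), array([278, 212], dtype=int32)) (array([256, 215], dtype=int32), array([277, 241], dtype=int32))
far top edge tri [[ 0.4659  0.0213 -0.0328  0.0071]
 [ 0.4437 -0.0147 -0.0713  0.0016]]
near bottom edge tri [[ 0.5227  0.0119  0.0012  0.0034]
 [ 0.5166 -0.0189 -0.0048  0.0013]]
planes [[ 0.4867  0.0179  0.026 ]
 [ 0.4823 -0.0135  0.026 ]] [[ 0.5222  0.0137  0.    ]
 [ 0.5176 -0.0194  0.    ]] center [ 5.022e-01 -3.000e-04  1.300e-02]
```

```bash
python3 -m jog '[20,1,-2,0,60, 50,1,-2,0,60, 80,1,-2,0,60, 100,1,-2,0,60, 114,1,-2,0,60]'
python3 -m jog '[0,0,0,0,60, 0,0,0,0,60, 0,0,0,0,0, 0,0,0,0,0, 0,0,0,0,0]'
python3 -m jog '[0,0,0,0,0, 0,0,0,0,0, 0,0,0,0,0, -20,0,0,0,0, -50,0,0,0,0]'
python3 -m jog '[-30,0,0,0,0, -40,0,0,0,0, -40,0,0,0,0, -40,0,0,0,0, -40,0,0,0,0]'
python3 - <<'E'
from h import *
im,c=snap(4); o=status.get_obs(); print(o["eef_pos"],o["opening"],o["q"])
E
```

```text
time_s: 3.35
eef_pos: [0.504, -0.0004, 0.0065]
eef_rot: [-0.048, 0.706, -0.049, -0.705]
wrist_force: [0.3, 0.1, 0.5]
opening: 0.597
time_s: 3.85
eef_pos: [0.5035, -0.0002, 0.008]
eef_rot: [-0.048, 0.707, -0.049, -0.704]
wrist_force: [-0.4, 0.9, 6.5]
opening: 0.334
time_s: 4.35
eef_pos: [0.5004, 0.0005, 0.0558]
eef_rot: [0.049, -0.704, 0.048, 0.707]
wrist_force: [-0.2, -0.1, -0.3]
opening: 0.34
time_s: 4.85
eef_pos: [0.5006, 0.0004, 0.0947]
eef_rot: [0.049, -0.704, 0.048, 0.706]
wrist_force: [-0.1, -0.5, -0.5]
opening: 0.336
[5.00691921e-01 3.66530822e-04 9.47215398e-02] 0.33366684153444653 [-2.36755421e-01  1.92030045e-01  1.89896884e+00 -2.34693274e-05
  1.05352744e+00  1.47117276e+00]
```

View pics/w4.png

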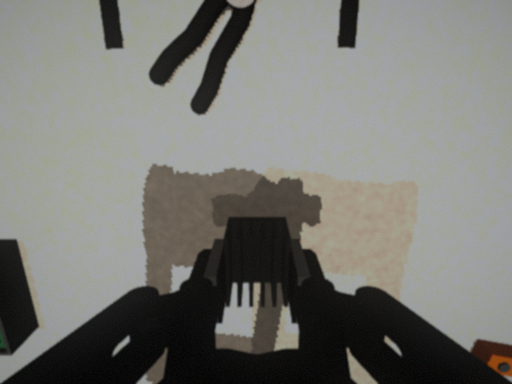

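The heat sink is held between the pads at (258,255), level and centred, and opening 0.34 matches 30 mm. Next I look at the tray.

```bash
python3 -m jog '[-26,35,6,0,0, -52,75,12,0,0, -78,115,18,0,0, -104,155,24,0,0, -130,195,31,0,0]'
python3 -m jog '[-28,40,6,-4,0, -55,85,13,-7,0, -55,85,13,-7,0, -55,85,13,-7,0, -55,85,13,-7,0]'
python3 - <<'E'
from h import *
im,c=snap(5); o=status.get_obs(); print(o["eef_pos"],o["opening"],o["q"]);M=toolrot().as_matrix(); print(np.degrees(np.arctan2(M[1,1],M[0,1])))
E
```

```text
time_s: 5.4
eef_pos: [0.4434, -0.1898, 0.2262]
eef_rot: [0.049, -0.705, 0.048, 0.706]
wrist_force: [0.7, -0.5, -0.7]
opening: 0.331
time_s: 5.9
eef_pos: [0.4196, -0.2699, 0.2794]
eef_rot: [0.006, -0.706, 0.004, 0.708]
wrist_force: [-0.0, -0.0, -0.9]
opening: 0.339
[ 0.41976721 -0.26959935  0.2794161 ] 0.33084770580087985 [-8.09527116e-01 -2.90218877e-02  1.73307791e+00  3.61945499e-04
  1.44102005e+00  7.75383012e-01]
-90.81155205572377
```

View pics/w5.png

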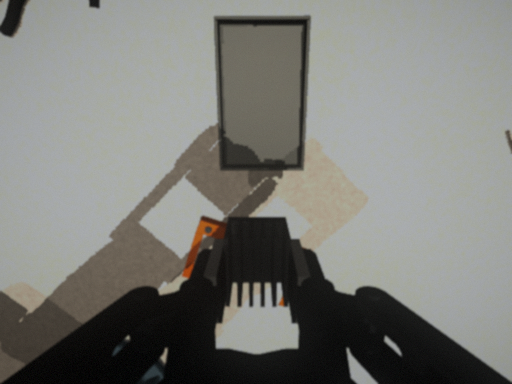

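The tray's outer rim corners are at (215,17), (310,16), (303,170) and (220,170); the tray is empty and the heat sink is still held at (258,250).

```bash
python3 - <<'E'
from h import *
im,c=load(5); ct=optics.get_calibration("top")
w=[[215,17],[310,16],[303,169.5],[220,169.5]]
P=plane(c,w,.028)[:,:2]; print(P.round(4),P.mean(0).round(4),[np.hypot(*(P[i]-P[(i+1)%4])).round(4) for i in range(4)])
x=(P[0]+P[1]-P[2]-P[3]); print("yaw",np.degrees(np.arctan2(x[1],x[0])))
print(tri(c,w,ct,[[331,152.3],[370,152.3],[370,214.5],[330.5,214.5]]).round(4))
E
```

```text
[[ 0.5824 -0.2246]
 [ 0.5818 -0.3319]
 [ 0.4043 -0.3295]
 [ 0.4059 -0.2212]] [ 0.4936 -0.2768] [np.float64(0.1073), np.float64(0.1774), np.float64(0.1084), np.float64(0.1765)]
yaw -0.9358723472278551
[[ 0.5838 -0.2224  0.0112  0.0043]
 [ 0.5782 -0.3299  0.0356  0.004 ]
 [ 0.3993 -0.3321  0.0059  0.0014]
 [ 0.4006 -0.2178  0.0039  0.001 ]]
```

```bash
python3 -m jog '[30,1,-30,0,0, 70,2,-60,0,0, 110,4,-95,0,0, 150,5,-132,0,0, 190,5,-132,0,0]'
python3 -m jog '[25,0,0,0,0, 30,0,0,0,0, 30,0,0,0,0, 30,0,0,0,0, 30,0,0,0,0]'
python3 - <<'E'
from h import *
print(totool([.552,-.277,.013]),status.get_obs()["eef_pos"])
E
```

```text
time_s: 6.45
eef_pos: [0.5557, -0.2765, 0.0899]
eef_rot: [-0.004, 0.708, -0.004, -0.706]
wrist_force: [0.5, -1.2, 0.3]
opening: 0.332
time_s: 6.95
eef_pos: [0.5532, -0.279, 0.0637]
eef_rot: [-0.004, 0.708, -0.006, -0.706]
wrist_force: [-0.4, -0.2, -0.6]
opening: 0.337
[50.7 -2.1  1.4] [ 0.55318858 -0.27895548  0.06368456]
```

```bash
python3 -m jog '[15,-2,1,0,0, 30,-2,1,0,0, 42,-2,1,0,0, 50,-2,1,0,0, 50,-2,1,0,0]'
python3 -m jog '[0,0,0,0,0, 0,0,0,0,0, 0,0,0,0,60, 0,0,0,0,60, 0,0,0,0,60]'
python3 -m jog '[-20,0,0,0,60, -50,0,0,0,60, -90,0,0,0,60, -130,0,0,0,60, -130,0,0,0,60]'
python3 -m jog '[0,0,40,0,60, 0,0,80,0,60, 0,0,80,0,60, 0,0,80,0,60, 0,0,80,0,60]'
python3 - <<'E'
from h import *
im,c=snap(6); o=status.get_obs(); print(o["eef_pos"],o["opening"])
print("heat sink grasp rel check"); darkblobs(im,c,50,.004)
E
```

```text
time_s: 7.45
eef_pos: [0.5504, -0.2757, 0.0115]
eef_rot: [0.006, -0.706, 0.005, 0.708]
wrist_force: [-4.4, 3.2, 11.3]
opening: 0.334
time_s: 7.95
eef_pos: [0.5508, -0.2761, 0.0107]
eef_rot: [0.005, -0.707, 0.005, 0.707]
wrist_force: [0.4, 0.2, 0.3]
opening: 0.6
time_s: 8.45
eef_pos: [0.5545, -0.2788, 0.148]
eef_rot: [-0.003, 0.71, -0.008, -0.704]
wrist_force: [0.8, -0.3, 1.1]
opening: 0.603
time_s: 8.95
eef_pos: [0.4717, -0.2754, 0.1414]
eef_rot: [-0.005, 0.707, -0.006, -0.707]
wrist_force: [-0.2, 0.8, -0.5]
opening: 0.599
[ 0.47192694 -0.27537442  0.14141566] 0.6010510131882681
heat sink grasp rel check
px [12. 17.] P [ 0.6128 -0.081 ] mm [10.9 25.2] dir [-85.9 172.2]
```

View pics/w6.png

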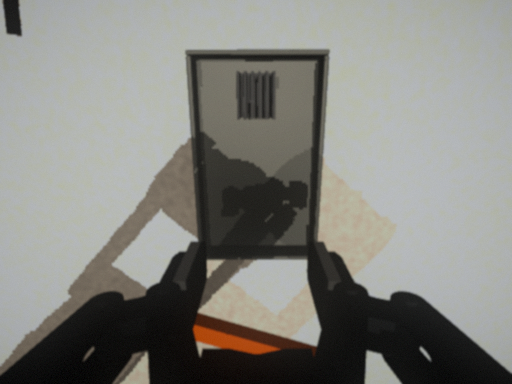

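The heat sink stands in the tray near its far end at (256,95), clear of the walls. Next are the cutters.

```bash
python3 -m jog '[-2,-38,-19,0,60, -4,-80,-39,0,60, -6,-122,-60,0,60, -8,-164,-80,0,60, -8,-206,-101,0,60]'
python3 -m jog '[0,-40,-20,8,60, 0,-83,-41,16,60, 0,-83,-41,25,60, 0,-83,-41,33,60, 0,-83,-41,41.5,60]'
python3 -m jog '[0,0,0,0,60, 0,0,0,0,60, 0,0,0,0,60, 0,0,0,0,60, 0,0,0,0,60]'
python3 - <<'E'
from h import *
im,c=snap(7); o=status.get_obs(); print(o["eef_pos"],o["opening"],o["q"]);M=toolrot().as_matrix(); print(np.degrees(np.arctan2(M[1,1],M[0,1])))
darkblobs(im,c,60,0.0065)
E
```

```text
time_s: 9.5
eef_pos: [0.5769, -0.0685, 0.1497]
eef_rot: [-0.005, 0.708, -0.005, -0.707]
wrist_force: [0.0, -0.9, 1.4]
opening: 0.599
time_s: 10.0
eef_pos: [0.6182, 0.0132, 0.1489]
eef_rot: [-0.257, 0.659, -0.257, -0.659]
wrist_force: [-0.4, -0.3, 0.2]
opening: 0.599
time_s: 10.5
eef_pos: [0.6173, 0.0118, 0.1493]
eef_rot: [-0.255, 0.659, -0.255, -0.659]
wrist_force: [0.4, -0.7, -0.3]
opening: 0.6
[0.6173052  0.01174854 0.14934512] 0.6016226880986988 [-1.72962918e-01  3.53640599e-01  1.56605684e+00  4.19900314e-05
  1.22175164e+00  2.13648488e+00]
-132.32243392663815
px [105. 202.] P [0.7014 0.1366] mm [72.9 46.1] dir [-102.9  162.3]
px [265. 190.] P [0.6041 0.0124] mm [14.7 77.8] dir [-126.3  144.3]
px [241. 190.] P [0.6205 0.0302] mm [77.2 14.3] dir [ -52.8 -142. ]
px [172. 185.] P [0.668  0.0752] mm [11.7 88.3] dir [-96.7 171.6]
px [312.  85.] P [ 0.6476 -0.0817] mm [18.3 87.8] dir [-97.1 179. ]
px [500.  38.] P [ 0.5721 -0.2215] mm [17.9 44.3] dir [-132.3  151.8]
px [372.  24.] P [ 0.6518 -0.1486] mm [63.8 36.5] dir [-132.3  146.4]
```

View pics/w7.png

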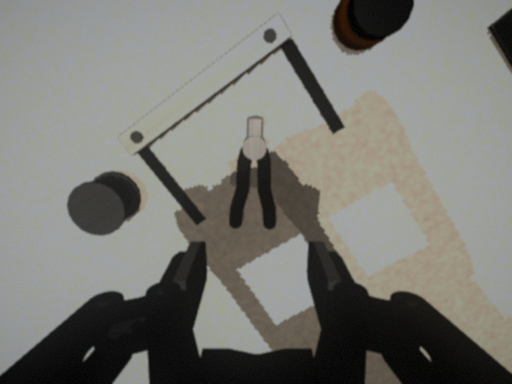

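The cutters stand upright in the picture: tip (255,117), pivot (254,149), handle ends (236,226) and (270,227), and they are parallel to the fingers. The strips show at (172,185) and (312,85).

```bash
python3 - <<'E'
from h import *
im,c=load(7); im1,c1=load(1)
px=[[255,117],[254,149],[236,226.5],[270,227]]
P=plane(c,px,.0065)[:,:2]; print(P.round(4))
h=(P[2]+P[3])/2; a=P[0]-h; print("len",np.hypot(*a),"yaw",np.degrees(np.arctan2(a[1],a[0])),"mid",((P[0]+h)/2).round(4))
u=a/np.hypot(*a); print("origin from pivot",(P[1]-.027*u).round(4))
print("tri",tri(c,px,c1,[[271,106],[257.5,125],[211,167],[234,182]]).round(4))
print(totool([*(P[0]+h)/2,.012]))
E
```

```text
[[ 0.6625 -0.0272]
 [ 0.6419 -0.0071]
 [ 0.5965  0.0589]
 [ 0.5732  0.034 ]]
len 0.10705112558400884 yaw -43.462033530996074 mid [0.6237 0.0096]
origin from pivot [0.6223 0.0115]
tri [[ 6.627e-01 -2.740e-02  1.060e-02  1.000e-04]
 [ 6.434e-01 -8.500e-03  1.860e-02  2.000e-04]
 [ 5.997e-01  5.600e-02  1.550e-02  1.400e-03]
 [ 5.786e-01  3.020e-02  2.150e-02  2.000e-04]]
[137.3  -2.7  -6.1]
```

```bash
python3 -m jog '[20,-3,-6,1,60, 55,-3,-6,1,60, 90,-3,-6,1,60, 120,-3,-6,1,60, 140,-3,-6,1,60]'
python3 -m jog '[0,0,0,0,60, 0,0,0,0,60, 0,0,0,0,0, 0,0,0,0,0, 0,0,0,0,0]'
python3 -m jog '[0,0,0,0,0, 0,0,0,0,0, -15,0,0,0,0, -50,0,0,0,0, -90,0,0,0,0]'
python3 -m jog '[-30,0,0,0,0, -40,0,0,0,0, -40,0,0,0,0, -40,0,0,0,0, -40,0,0,0,0]'
python3 - <<'E'
from h import *
im,c=snap(8); o=status.get_obs(); print(o["eef_pos"],o["opening"]); print(totool([.468,-.276,.14]))
E
```

```text
time_s: 11.05
eef_pos: [0.6223, 0.0101, 0.0067]
eef_rot: [0.261, -0.656, 0.261, 0.658]
wrist_force: [0.5, 1.0, -0.2]
opening: 0.6
time_s: 11.55
eef_pos: [0.6266, 0.0093, 0.0132]
eef_rot: [-0.261, 0.659, -0.261, -0.655]
wrist_force: [0.1, 0.7, 8.7]
opening: 0.094
time_s: 12.05
eef_pos: [0.6221, 0.0103, 0.0995]
eef_rot: [0.261, -0.656, 0.261, 0.658]
wrist_force: [0.6, -0.1, 0.1]
opening: -0.002
time_s: 12.55
eef_pos: [0.6222, 0.0103, 0.137]
eef_rot: [0.261, -0.656, 0.261, 0.658]
wrist_force: [-0.2, 0.2, -0.9]
opening: 0.001
[0.62237114 0.01023416 0.13710612] 4.5059977967439944e-05
[ -2.5 314.1 -84.3]
```

View pics/w8.png

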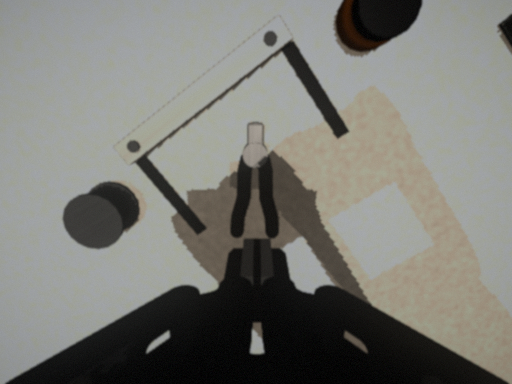

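The grasp missed: the gripper is shut and empty, and the cutters still lie flat with tip (255,124), pivot (256,154), handle ends (237,236) and (270,236). The fingers closed on top of the cutters (TCP rested at 13 mm), because the part-open tips stand higher than the TCP. I'll regrasp about 8 mm lower.

```bash
python3 - <<'E'
from h import *
im,c=load(8)
P=plane(c,[[255,124],[255.5,154],[237,236],[270,236]],.0065)[:,:2]
h=(P[2]+P[3])/2; a=P[0]-h; u=a/np.hypot(*a);m=(P[0]+h)/2; print("len",np.hypot(*a),"yaw",np.degrees(np.arctan2(a[1],a[0])),"mid",m.round(4),(P[1]-.027*u).round(4))
print(totool([*m,.001]))
E
```

```text
len 0.10638915165885561 yaw -44.223179839128896 mid [0.6244 0.0112] [0.6239 0.0105]
[136.1  -2.3  -1.3]
```

```bash
python3 -m jog '[10,-2,-1,1,60, 45,-2,-1,1,60, 80,-2,-1,1,58, 115,-2,-1,1,55, 130,-2,-1,1,55]'
python3 -m jog '[6,0,0,0,55, 6,0,0,0,55, 6,0,0,0,55, 6,0,0,0,20, 6,0,0,0,0]'
python3 -m jog '[0,0,0,0,0, 0,0,0,0,0, 0,0,0,0,0, 0,0,0,0,0, 0,0,0,0,0]'
python3 - <<'E'
from h import *
o=status.get_obs(); print(o["eef_pos"],o["opening"],o["wrist_force"])
E
```

```text
time_s: 13.1
eef_pos: [0.6223, 0.0114, 0.004]
eef_rot: [0.267, -0.652, 0.268, 0.657]
wrist_force: [-2.1, -0.4, -0.0]
opening: 0.553
time_s: 13.6
eef_pos: [0.6274, 0.0104, 0.0058]
eef_rot: [-0.267, 0.656, -0.267, -0.654]
wrist_force: [-2.1, -0.0, 6.5]
opening: 0.346
time_s: 14.1
eef_pos: [0.6274, 0.0105, 0.0058]
eef_rot: [-0.267, 0.656, -0.267, -0.654]
wrist_force: [-0.7, -0.5, 6.0]
opening: 0.35
[0.62736813 0.01046358 0.00582424] 0.34953474813832375 [-0.72398933 -0.47692058  5.99135093]
```

```bash
python3 -m jog '[-5,0,0,0,0, -25,0,0,0,0, -60,0,0,0,0, -100,0,0,0,0, -130,0,0,0,0]'
python3 -m jog '[-6,0,0,0,0, -6,0,0,0,0, -6,0,0,0,0, -6,0,0,0,0, -6,0,0,0,0]'
python3 - <<'E'
from h import *
im,c=snap(9); o=status.get_obs(); print(o["eef_pos"],o["opening"]); print(totool([.468,-.276,.137]))
E
```

```text
time_s: 14.6
eef_pos: [0.6267, 0.0107, 0.1367]
eef_rot: [-0.267, 0.656, -0.267, -0.654]
wrist_force: [0.0, -0.3, -0.3]
opening: 0.343
time_s: 15.1
eef_pos: [0.6247, 0.011, 0.1374]
eef_rot: [0.267, -0.654, 0.267, 0.656]
wrist_force: [0.4, -0.7, -1.5]
opening: 0.344
[0.62497822 0.01091029 0.13768223] 0.34821763392249677
[  1.  314.9 -88.4]
```

View pics/w9.png

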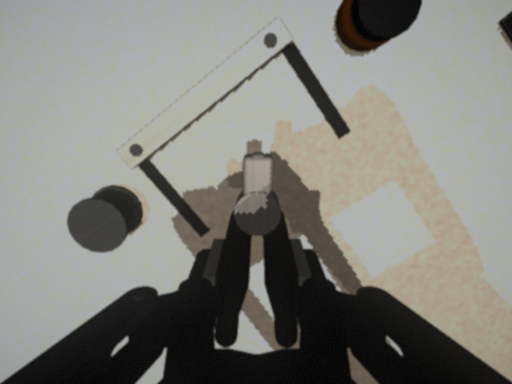

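The cutters are held level and straight along the tool axis, jaws at (257,170), pivot (258,212). Next I carry them to the tray and turn them in line with it.

```bash
python3 -m jog '[0,35,-10,0,0, 0,76,-21,0,0, 0,118,-33,0,0, 0,160,-45,0,0, 0,205,-58,0,0]'
python3 -m jog '[0,42,-12,-8,0, 0,84,-23,-16,0, 0,110,-30,-24,0, 0,110,-30,-32,0, 0,110,-30,-40,0]'
python3 -m jog '[0,0,0,-3.5,0, 20,0,0,-3.5,0, 50,0,0,-3.5,0, 70,0,0,-3.5,0, 70,0,0,-3.5,0]'
python3 - <<'E'
from h import *
o=status.get_obs(); print(o["eef_pos"],o["opening"]); print(totool([.467,-.276,.011]));M=toolrot().as_matrix(); print(np.degrees(np.arctan2(M[1,1],M[0,1])))
E
```

```text
time_s: 15.65
eef_pos: [0.5229, -0.1772, 0.1388]
eef_rot: [0.267, -0.655, 0.267, 0.655]
wrist_force: [0.2, -0.3, -0.8]
opening: 0.344
time_s: 16.15
eef_pos: [0.4676, -0.277, 0.1387]
eef_rot: [0.026, -0.706, 0.025, 0.707]
wrist_force: [-0.1, 0.8, -1.1]
opening: 0.344
time_s: 16.65
eef_pos: [0.4663, -0.274, 0.0658]
eef_rot: [0.007, -0.705, 0.004, 0.709]
wrist_force: [-0.3, -0.1, -1.2]
opening: 0.345
[ 0.4662721  -0.27397573  0.06576327] 0.344535603841569
[54.7  2.3 -1. ]
-90.86474108194878
```

```bash
python3 -m jog '[18,2,-1,0,0, 35,2,-1,0,0, 46,2,-1,0,0, 54,2,-1,0,0, 54,2,-1,0,0]'
python3 -m jog '[0,0,0,0,0, 0,0,0,0,30, 0,0,0,0,55, 0,0,0,0,55, 0,0,0,0,55]'
python3 -m jog '[-15,0,0,0,55, -50,0,0,0,55, -90,0,0,0,55, -130,0,0,0,55, -150,0,0,0,55]'
python3 -m jog '[-20,0,60,0,55, -40,0,90,0,55, -40,0,90,0,55, -40,0,90,0,55, -40,0,90,0,55]'
python3 - <<'E'
from h import *
im,c=snap(10); print(status.get_obs()["eef_pos"])
for t in (40,):
  for z in (.01,): darkblobs(im,c,t,z,amax=9000)
im,c=snap(11,"top"); hsv=cv2.cvtColor(im,cv2.COLOR_RGB2HSV)
g=(hsv[...,0]>40)&(hsv[...,0]<90)&(hsv[...,1]>80)
for b in blobs(g,300):
    P=plane(c,cv2.boxPoints(cv2.minAreaRect(b)),.034); print("green",P.mean(0).round(4))
E
```

```text
time_s: 17.15
eef_pos: [0.4691, -0.2776, 0.0147]
eef_rot: [0.006, -0.707, 0.005, 0.707]
wrist_force: [-0.9, 0.4, 0.7]
opening: 0.346
time_s: 17.65
eef_pos: [0.4697, -0.2782, 0.0157]
eef_rot: [-0.005, 0.707, -0.005, -0.707]
wrist_force: [-0.0, 0.4, -0.2]
opening: 0.549
time_s: 18.15
eef_pos: [0.471, -0.2793, 0.1706]
eef_rot: [-0.004, 0.709, -0.007, -0.705]
wrist_force: [0.6, 0.0, -0.2]
opening: 0.551
time_s: 18.65
eef_pos: [0.38, -0.2766, 0.2055]
eef_rot: [-0.005, 0.707, -0.005, -0.707]
wrist_force: [0.4, 1.0, -0.4]
opening: 0.546
[ 0.37999332 -0.27641487  0.20499303]
px [268. 100.] P [ 0.4519 -0.2898] mm [13.4 76.2] dir [ -85.1 -173.4]
px [246. 100.] P [ 0.4527 -0.2659] mm [75.5 13. ] dir [ -9.4 -97.6]
px [306.  72.] P [ 0.4757 -0.3281] mm [137.5   4. ] dir [ -0.4 -92.6]
px [253.   8.] P [ 0.538  -0.2755] mm [28.7 14.4] dir [-90.8 179.8]
px [204.  75.] P [ 0.4742 -0.2248] mm [ 22.9 141.7] dir [ -81. -171.]
green [0.4533 0.2803 0.034 ]
green [ 0.7904 -0.6072  0.034 ]
```

View pics/w10.png

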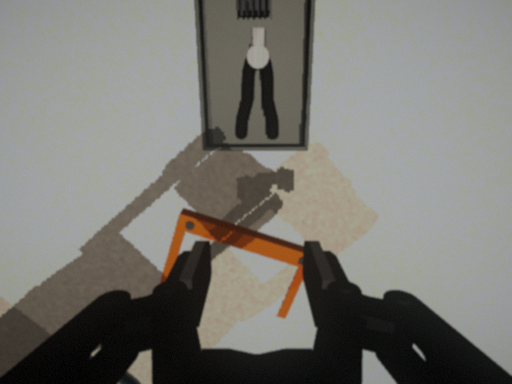

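The tray holds the cutters flat at (258,85), jaws toward (258,35), and the heat sink at (254,8), separate and off the walls. The chassis is unmoved at (0.453, 0.280), so I now go behind its +y end.

```bash
python3 -m jog '[0,-40,-5,0,40, 0,-84,-10,0,40, 0,-130,-15,0,40, 0,-176,-20,0,40, 0,-222,-26,0,40]'
python3 -m jog '[0,-44,-5,0,40, 0,-89,-10,0,40, 0,-134,-15,0,40, 0,-179,-20,0,40, 0,-222,-26,0,40]'
python3 -m jog '[0,-44,-5,-8,40, 0,-89,-10,-16,40, 0,-134,-15,-24,40, 0,-179,-20,-32,40, 0,-219,-25,-40,40]'
python3 -m jog '[0,0,0,-8.5,40, 0,0,0,-17,40, 0,0,0,-25.5,40, 0,0,0,-34,40, 0,0,0,-42.5,40]'
python3 - <<'E'
from h import *
o=status.get_obs(); print(o["eef_pos"],o["q"]); M=toolrot().as_matrix(); print(np.degrees(np.arctan2(M[1,1],M[0,1])))
im,c=snap(12); hsv=cv2.cvtColor(im,cv2.COLOR_RGB2HSV)
g=(hsv[...,0]>40)&(hsv[...,0]<90)&(hsv[...,1]>80)
b=max(blobs(g,100),key=cv2.contourArea);bx=cv2.boxPoints(cv2.minAreaRect(b)); print(bx.round()); P=plane(c,bx,.034);print(P.round(4))
print(totool([.4673,.3853,.2]))
E
```

```text
time_s: 19.25
eef_pos: [0.4088, -0.0528, 0.2047]
eef_rot: [0.005, -0.707, 0.005, 0.708]
wrist_force: [1.0, -0.8, -0.6]
opening: 0.401
time_s: 19.75
eef_pos: [0.4378, 0.1693, 0.2045]
eef_rot: [0.005, -0.707, 0.005, 0.708]
wrist_force: [0.2, -1.3, -0.7]
opening: 0.4
time_s: 20.25
eef_pos: [0.4657, 0.3881, 0.2037]
eef_rot: [-0.239, -0.665, -0.239, 0.666]
wrist_force: [1.1, 0.5, 0.2]
opening: 0.401
time_s: 20.75
eef_pos: [0.4658, 0.3859, 0.2036]
eef_rot: [-0.464, -0.532, -0.464, 0.534]
wrist_force: [0.2, 0.7, -0.1]
opening: 0.399
[0.46577177 0.38587519 0.20360194] [4.95795681e-01 2.72642321e-01 1.55398940e+00 9.63690900e-05
 1.31763840e+00 6.34190834e-01]
-7.930944040301826
[[223. 308.]
 [224. 215.]
 [299. 216.]
 [298. 309.]]
[[0.4023 0.227  0.034 ]
 [0.4243 0.3456 0.034 ]
 [0.5049 0.3333 0.034 ]
 [0.4918 0.2132 0.034 ]]
[3.7 1.5 0.3]
```

```bash
python3 -m jog '[40,1,0,0,40, 90,1,0,0,40, 140,1,0,0,40, 175,1,0,0,40, 194,1,0,0,40]'
python3 -m jog '[0,0,4,0,40, 0,0,10,0,40, 0,0,16,0,40, 0,0,22,0,40, 0,0,28,0,40]'
python3 -m jog '[0,0,8,0,40, 0,0,16,0,40, 0,0,24,0,40, 0,0,32,0,40, 0,0,40,0,40]'
python3 - <<'E'
from h import *
o=status.get_obs(); print(o["eef_pos"])
im,c=snap(13,"top"); hsv=cv2.cvtColor(im,cv2.COLOR_RGB2HSV)
g=(hsv[...,0]>40)&(hsv[...,0]<90)&(hsv[...,1]>80)
for b in blobs(g,100):
    bx=cv2.boxPoints(cv2.minAreaRect(b)); P=plane(c,bx,.034)[:,:2]; print(P.mean(0).round(4),[np.hypot(*(P[i]-P[i+1])).round(3) for i in (0,1)],np.degrees(np.arctan2(*(P[1]-P[0])[::-1])).round(1))
E
```

```text
time_s: 21.3
eef_pos: [0.4641, 0.384, 0.0059]
eef_rot: [-0.461, -0.533, -0.462, 0.538]
wrist_force: [-0.0, -0.0, -0.4]
opening: 0.403
time_s: 21.8
eef_pos: [0.4641, 0.3571, 0.0127]
eef_rot: [0.462, 0.536, 0.462, -0.534]
wrist_force: [-0.7, 0.7, -0.4]
opening: 0.402
time_s: 22.3
eef_pos: [0.4586, 0.3183, 0.0125]
eef_rot: [0.462, 0.537, 0.462, -0.534]
wrist_force: [0.8, 5.8, 2.3]
opening: 0.398
[0.45861512 0.31831947 0.01252579]
[0.4484 0.2441] [np.float64(0.083), np.float64(0.121)] -7.8
[ 0.7904 -0.6072] [np.float64(0.146), np.float64(0.22)] -12.6
```

```bash
for i in 1 2 3 4; do :; done
python3 -m jog '[0,0,9,0,40, 0,0,18,0,40, 0,0,27,0,40, 0,0,36,0,40, 0,0,45,0,40]'
python3 -m jog '[0,0,9,0,40, 0,0,18,0,40, 0,0,27,0,40, 0,0,36,0,40, 0,0,45,0,40]'
python3 -m jog '[0,0,9,0,40, 0,0,18,0,40, 0,0,27,0,40, 0,0,36,0,40, 0,0,45,0,40]'
python3 -m jog '[0,0,9,0,40, 0,0,18,0,40, 0,0,27,0,40, 0,0,36,0,40, 0,0,45,0,40]'
cat >> h.py <<'E'
def chassis(k):
    im,c=snap(k,"top"); hsv=cv2.cvtColor(im,cv2.COLOR_RGB2HSV)
    g=(hsv[...,0]>40)&(hsv[...,0]<90)&(hsv[...,1]>80)
    j=np.array([.6575,-.002]); a=np.radians(-7.6); u=np.array([np.cos(a),np.sin(a)]); v=np.array([-u[1],u[0]])
    for b in blobs(g,100):
        bx=cv2.boxPoints(cv2.minAreaRect(b)); P=plane(c,bx,.034)[:,:2]; m=P.mean(0)-j
        print(P.mean(0).round(4),[np.hypot(*(P[i]-P[i+1])).round(3) for i in (0,1)],"yaw",np.degrees(np.arctan2(*(P[1]-P[0])[::-1])).round(1),"jig u,v mm",(m@u*1e3).round(1),(m@v*1e3).round(1))
E
python3 - <<'E'
from h import *
print(status.get_obs()["eef_pos"]); chassis(14)
E
```

```text
time_s: 22.85
eef_pos: [0.452, 0.2738, 0.0123]
eef_rot: [0.462, 0.536, 0.462, -0.534]
wrist_force: [0.7, 6.2, 3.8]
opening: 0.399
time_s: 23.35
eef_pos: [0.4455, 0.2292, 0.0123]
eef_rot: [0.462, 0.536, 0.462, -0.534]
wrist_force: [1.5, 6.4, 2.9]
opening: 0.4
time_s: 23.85
eef_pos: [0.439, 0.1847, 0.0124]
eef_rot: [0.462, 0.536, 0.462, -0.534]
wrist_force: [0.6, 6.6, 5.3]
opening: 0.401
time_s: 24.35
eef_pos: [0.4324, 0.1401, 0.0123]
eef_rot: [0.462, 0.536, 0.462, -0.534]
wrist_force: [1.1, 7.7, 5.4]
opening: 0.402
[0.43244008 0.14009909 0.01231771]
[0.4204 0.053 ] [np.float64(0.083), np.float64(0.095)] yaw -7.8 jig u,v mm -242.3 23.2
[ 0.7904 -0.6072] [np.float64(0.146), np.float64(0.22)] yaw -12.6 jig u,v mm 211.7 -582.3
```

```bash
python3 -m jog '[0,0,8,0,40, 0,0,16,0,40, 0,0,24,0,40, 0,0,31,0,40, 0,0,36,0,40]'
python3 -m jog '[0,0,0,0,40, 0,0,0,0,40, 0,0,-10,0,40, 0,0,-30,0,40, 0,0,-50,0,40]'
python3 -m jog '[-40,0,0,0,70, -90,0,0,0,70, -140,0,0,0,70, -140,0,0,0,70, -140,0,0,0,70]'
python3 - <<'E'
from h import *
print(status.get_obs()["eef_pos"]); chassis(15)
im,c=snap(16); hsv=cv2.cvtColor(im,cv2.COLOR_RGB2HSV)
g=(hsv[...,0]>40)&(hsv[...,0]<90)&(hsv[...,1]>80)
b=max(blobs(g,100),key=cv2.contourArea);bx=cv2.boxPoints(cv2.minAreaRect(b)); print(bx.round()); P=plane(c,bx,.034)[:,:2];print(P.round(4),P.mean(0))
print(totool([.345,.04,.15]))
E
```

```text
time_s: 24.9
eef_pos: [0.4267, 0.1044, 0.012]
eef_rot: [0.462, 0.536, 0.462, -0.535]
wrist_force: [1.6, 7.0, 5.7]
opening: 0.398
time_s: 25.4
eef_pos: [0.4327, 0.1542, 0.0109]
eef_rot: [-0.462, -0.535, -0.462, 0.536]
wrist_force: [0.6, 0.4, 0.4]
opening: 0.4
time_s: 25.9
eef_pos: [0.4339, 0.154, 0.1524]
eef_rot: [0.463, 0.536, 0.462, -0.534]
wrist_force: [0.0, 0.3, -0.8]
opening: 0.696
[0.43385618 0.15400821 0.15237768]
[0.4171 0.0307] [np.float64(0.083), np.float64(0.123)] yaw -8.2 jig u,v mm -242.6 0.6
[ 0.7904 -0.6072] [np.float64(0.146), np.float64(0.22)] yaw -12.6 jig u,v mm 211.7 -582.3
[[219. 255.]
 [305. 255.]
 [305. 355.]
 [219. 355.]]
[[ 0.3883  0.0948]
 [ 0.4684  0.0831]
 [ 0.4569 -0.0353]
 [ 0.3667 -0.0221]] [0.42007093 0.030128  ]
[  0.3 -69.6 125.1]
```

```bash
python3 -m jog '[0,-20,30,8,70, 0,-42,62,16,70, 0,-64,95,24,70, 0,-85,125,32,70, 0,-85,125,40,70]'
python3 -m jog '[0,0,0,8.5,70, 0,0,0,17,70, 0,0,0,25.5,70, 0,0,0,34,70, 0,0,0,42.5,70]'
python3 -m jog '[0,0,0,7.2,70, 0,0,0,7.2,70, 0,0,0,7.2,70, 0,0,0,7.2,70, 0,0,0,7.2,70]'
python3 - <<'E'
from h import *
o=status.get_obs(); print(o["eef_pos"],o["q"]);M=toolrot().as_matrix(); print(np.degrees(np.arctan2(M[1,1],M[0,1])))
print(totool([.3324,.0414,.010]))
E
```

```text
time_s: 26.5
eef_pos: [0.3273, 0.0408, 0.149]
eef_rot: [-0.248, -0.66, -0.249, 0.664]
wrist_force: [0.8, -0.2, -0.8]
opening: 0.698
time_s: 27.0
eef_pos: [0.3296, 0.0425, 0.1495]
eef_rot: [0.008, -0.705, 0.007, 0.709]
wrist_force: [-0.6, -0.5, -0.0]
opening: 0.704
time_s: 27.5
eef_pos: [0.3309, 0.0422, 0.151]
eef_rot: [0.049, -0.705, 0.049, 0.706]
wrist_force: [-0.6, -0.7, -0.4]
opening: 0.704
[0.33087804 0.04224329 0.15099978] [-2.33956026e-01 -3.26803030e-01  2.25150381e+00 -2.99380400e-06
  1.21765476e+00  1.47589332e+00]
-97.9670930377932
[141.    0.6  -1.7]
```

```bash
python3 -m jog '[35,0,0,0,70, 80,0,0,0,70, 115,0,0,0,70, 135,0,0,0,70, 145,0,0,0,70]'
python3 -m jog '[0,0,-6,0,70, 0,0,-12,0,70, 0,0,-18,0,70, 0,0,-24,0,70, 0,0,-30,0,70]'
python3 -m jog '[0,0,-8,0,70, 0,0,-16,0,70, 0,0,-24,0,70, 0,0,-32,0,70, 0,0,-40,0,70]'
python3 -m jog '[0,0,-9,0,70, 0,0,-18,0,70, 0,0,-27,0,70, 0,0,-36,0,70, 0,0,-45,0,70]'
python3 -m jog '[0,0,-9,0,70, 0,0,-18,0,70, 0,0,-27,0,70, 0,0,-36,0,70, 0,0,-45,0,70]'
python3 - <<'E'
from h import *
p=status.get_obs()["eef_pos"];print(p); chassis(17); snap(18)
print(totool([.603,.0053,p[2]]))
E
```

```text
time_s: 28.0
eef_pos: [0.3294, 0.0425, 0.0044]
eef_rot: [0.05, -0.704, 0.049, 0.707]
wrist_force: [-0.5, 0.3, 0.7]
opening: 0.701
time_s: 28.5
eef_pos: [0.3622, 0.0377, 0.007]
eef_rot: [-0.05, 0.706, -0.05, -0.705]
wrist_force: [-0.0, -0.8, 0.0]
opening: 0.7
time_s: 29.0
eef_pos: [0.3978, 0.0331, 0.0057]
eef_rot: [0.05, -0.703, 0.049, 0.708]
wrist_force: [-10.7, 2.0, 8.8]
opening: 0.703
time_s: 29.5
eef_pos: [0.4454, 0.026, 0.0061]
eef_rot: [0.05, -0.705, 0.05, 0.706]
wrist_force: [-2.5, 0.6, -1.8]
opening: 0.7
time_s: 30.0
eef_pos: [0.4903, 0.0196, 0.0063]
eef_rot: [0.05, -0.705, 0.05, 0.705]
wrist_force: [-2.0, 0.7, -2.8]
opening: 0.705
[0.4902772  0.01963726 0.00626841]
[ 0.7904 -0.6072] [np.float64(0.146), np.float64(0.22)] yaw -12.6 jig u,v mm 211.7 -582.3
[   0.9   -1.8 -112.1]
```

```bash
cat >> h.py <<'E'
J=np.array([.6575,-.002]); U=np.array([np.cos(np.radians(-7.6)),np.sin(np.radians(-7.6))]); V=np.array([-U[1],U[0]])
def wristgreen(k):
    im,c=load(k); hsv=cv2.cvtColor(im,cv2.COLOR_RGB2HSV)
    g=(hsv[...,0]>40)&(hsv[...,0]<90)&(hsv[...,1]>80)
    b=max(blobs(g,100),key=cv2.contourArea); h=cv2.convexHull(b)
    q=cv2.approxPolyDP(h,6,True).reshape(-1,2); P=plane(c,q,.034)[:,:2]-J
    for a,p in zip(q,P): print(a,"u,v",(p@U*1e3).round(1),(p@V*1e3).round(1))
E
python3 -c "
from h import *
wristgreen(18)"
```

```text
[436  37] u,v -70.3 -61.8
[401 249] u,v -149.7 -60.6
[118 249] u,v -148.7 56.7
[85 38] u,v -69.6 56.4
```

View pics/w18.png

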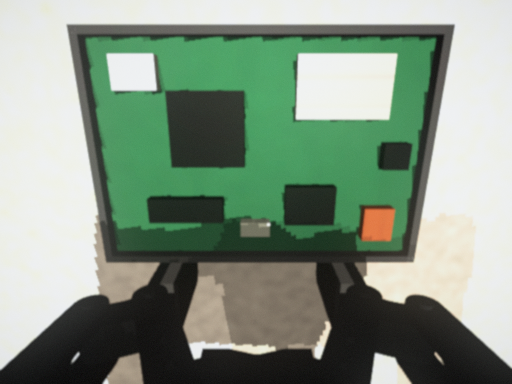

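The chassis lies flat and square against both fingers: frame from (68,25) to (453,25) and (95,262) to (415,262), u = -110 mm, v = -2 mm. I'll push 100 mm more, then ease it into the rail.

```bash
python3 -m jog '[0,0,-9,0,70, 0,0,-18,0,70, 0,0,-27,0,70, 0,0,-36,0,70, 0,0,-45,0,70]'
python3 -m jog '[0,0,-9,0,70, 0,0,-18,0,70, 0,0,-27,0,70, 0,0,-36,0,70, 0,0,-43,0,70]'
python3 -m jog '[0,0,-4,0,70, 0,0,-8,0,70, 0,0,-11,0,70, 0,0,-13,0,70, 0,0,-15,0,70]'
python3 - <<'E'
from h import *
p=status.get_obs()["eef_pos"];print(p); snap(19); wristgreen(19)
E
```

```text
time_s: 30.6
eef_pos: [0.5346, 0.0134, 0.0062]
eef_rot: [0.05, -0.705, 0.05, 0.705]
wrist_force: [-1.8, 0.8, -2.0]
opening: 0.695
time_s: 31.1
eef_pos: [0.5776, 0.0073, 0.0063]
eef_rot: [-0.05, 0.705, -0.05, -0.705]
wrist_force: [-2.5, 1.1, -1.2]
opening: 0.703
time_s: 31.6
eef_pos: [0.591, 0.0055, 0.0064]
eef_rot: [0.05, -0.705, 0.05, 0.706]
wrist_force: [-5.7, 1.8, 3.9]
opening: 0.703
[0.59104107 0.00546673 0.00641127]
[437  36] u,v 29.9 -62.2
[402 250] u,v -49.9 -61.4
[117 248] u,v -48.1 56.3
[85 36] u,v 30.8 55.5
```

```bash
python3 -m jog '[0,0,-2,0,70, 0,0,-4,0,70, 0,0,-6,0,70, 0,0,-7,0,70, 0,0,-8,0,70]'
python3 -m jog '[0,0,-1,0,70, 0,0,-1,0,70, 0,0,-2,0,70, 0,0,-2,0,70, 0,0,-2,0,70]'
python3 - <<'E'
from h import *
p=status.get_obs()["eef_pos"];print(p,(p[:2]-J)@U); snap(20); wristgreen(20)
E
```

```text
time_s: 32.15
eef_pos: [0.5989, 0.0043, 0.0064]
eef_rot: [0.05, -0.705, 0.05, 0.706]
wrist_force: [-6.7, 0.1, 3.1]
opening: 0.702
time_s: 32.65
eef_pos: [0.6005, 0.0041, 0.0064]
eef_rot: [0.05, -0.705, 0.05, 0.706]
wrist_force: [-8.0, 0.7, 5.6]
opening: 0.699
[0.60051252 0.004082   0.00638438] -0.057291257415155915
[438  37] u,v 39.2 -62.6
[402 250] u,v -40.3 -61.5
[118 249] u,v -38.9 55.9
[86 38] u,v 39.8 55.1
```

```bash
python3 -m jog '[0,0,-1,0,70, 0,0,-1,0,70, 0,0,-1,0,70, 0,0,-1,0,70, 0,0,-1,0,70]'
python3 -m jog '[0,0,-1,0,70, 0,0,-1,0,70, 0,0,-1,0,70, 0,0,-1,0,70, 0,0,-1,0,70]'
python3 -m jog '[0,0,-1,0,70, 0,0,-1,0,70, 0,0,-1,0,70, 0,0,-1,0,70, 0,0,-1,0,70]'
```

```text
time_s: 33.2
eef_pos: [0.6005, 0.0041, 0.0064]
eef_rot: [0.05, -0.704, 0.049, 0.707]
wrist_force: [-12.4, 0.5, 10.0]
opening: 0.696
time_s: 33.7
eef_pos: [0.6005, 0.0041, 0.0064]
eef_rot: [0.05, -0.703, 0.049, 0.708]
wrist_force: [-16.2, 1.6, 12.5]
opening: 0.7
time_s: 34.2
eef_pos: [0.6005, 0.0041, 0.0064]
eef_rot: [0.05, -0.702, 0.049, 0.708]
wrist_force: [-20.4, 1.7, 17.0]
opening: 0.703
```

The TCP has stopped at x = 0.6005 while the push force rises to 20 N, so the chassis is on the rail. I back off, lift clear and check.

```bash
python3 -m jog '[0,0,4,0,70, 0,0,10,0,70, 0,0,20,0,70, 0,0,35,0,70, 0,0,50,0,70]'
python3 -m jog '[-40,0,0,0,70, -85,0,0,0,70, -130,0,0,0,70, -170,0,0,0,70, -190,0,0,0,70]'
python3 -m jog '[0,0,-30,0,70, 0,0,-50,0,70, 0,0,-50,0,70, 0,0,-50,0,70, 0,0,-50,0,70]'
python3 - <<'E'
from h import *
p=status.get_obs()["eef_pos"];print(p); im,_=snap(21); wristgreen(21); chassis(22)
cv2.imwrite("pics/w21c.png",cv2.resize(im[:300,100:420,::-1],(640,600),interpolation=cv2.INTER_CUBIC))
E
```

```text
time_s: 34.7
eef_pos: [0.5546, 0.0105, 0.0064]
eef_rot: [-0.05, 0.706, -0.05, -0.705]
wrist_force: [0.1, -0.6, -0.2]
opening: 0.7
time_s: 35.2
eef_pos: [0.5568, 0.0102, 0.201]
eef_rot: [-0.049, 0.708, -0.05, -0.703]
wrist_force: [0.3, -1.2, 0.2]
opening: 0.702
time_s: 35.7
eef_pos: [0.6033, 0.0038, 0.1958]
eef_rot: [0.05, -0.705, 0.05, 0.706]
wrist_force: [-0.5, 0.3, -0.1]
opening: 0.704
[0.6033439 0.0037677 0.1957941]
[323  77] u,v 39.3 -63.2
[318 163] u,v -41.4 -62.9
[198 163] u,v -40.4 57.3
[194  77] u,v 40.2 55.6
[0.6225 0.0109] [np.float64(0.027), np.float64(0.107)] yaw -13.6 jig u,v mm -36.4 8.1
[ 0.7904 -0.6072] [np.float64(0.146), np.float64(0.22)] yaw -12.6 jig u,v mm 211.7 -582.3
```

View pics/w21.png

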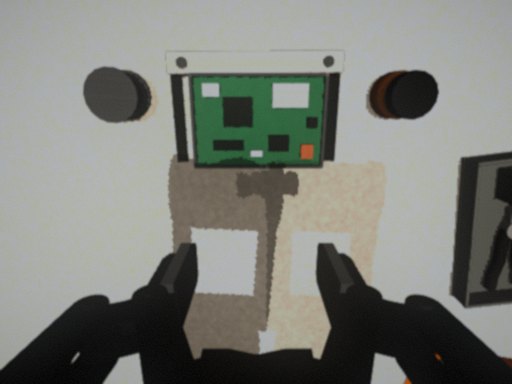

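```bash
python3 - <<'E'
from h import *
im,c=load(21); g=cv2.cvtColor(im,cv2.COLOR_RGB2GRAY).astype(float)
print("cam jig v",(np.array(c["extrinsics"])[:2,3]-J)@V)
for rows in ((88,100),(110,125),(135,150)):
    m=g[rows[0]:rows[1]].mean(0); r=np.mean(rows)-.5
    print(r,"L",m[166:200].round().astype(int).tolist()); print("R",m[315:345].round().astype(int).tolist())
    for z in (0,.034):
        P=plane(c,[[x,r] for x in (170,180,190,200,320,330,340)],z)[:,:2]-J; print(z,(P@V*1e3).round(1))
# rail near face/chassis front gap column profile
for col in (210,260,310): print(col,g[62:82,col-3:col+4].mean(1).round().astype(int).tolist())
print(((plane(c,[[210,74],[310,74],[210,50],[310,50]],.02)[:,:2]-J)@U*1e3).round(1))
print(((plane(c,[[210,74],[310,74]],.034)[:,:2]-J)@U*1e3).round(1))
E
```

```text
cam jig v -0.0016769121808547008
93.5 L [176, 175, 176, 176, 166, 132, 80, 46, 40, 40, 40, 41, 40, 40, 40, 43, 66, 116, 159, 174, 177, 176, 163, 125, 86, 67, 55, 56, 71, 83, 86, 88, 87, 86]
R [83, 83, 83, 82, 82, 82, 78, 69, 55, 50, 60, 65, 60, 48, 37, 36, 35, 35, 35, 34, 34, 33, 43, 87, 143, 172, 178, 178, 178, 178]
0 [ 88.1  77.7  67.3  56.9 -67.9 -78.3 -88.7]
0.034 [ 79.1  69.7  60.4  51.  -61.3 -70.6 -80. ]
117.0 L [177, 177, 177, 177, 177, 177, 168, 133, 81, 48, 39, 39, 39, 39, 38, 39, 38, 42, 71, 124, 162, 175, 176, 171, 146, 104, 73, 58, 53, 67, 79, 84, 84, 85]
R [58, 59, 66, 76, 81, 80, 69, 54, 55, 63, 63, 52, 41, 36, 35, 36, 36, 35, 35, 35, 39, 70, 124, 164, 177, 178, 178, 178, 178, 178]
0 [ 90.4  79.7  69.1  58.5 -69.2 -79.9 -90.5]
0.034 [ 81.1  71.5  62.   52.4 -62.4 -72.  -81.6]
142.0 L [177, 177, 177, 177, 178, 177, 177, 177, 171, 141, 90, 51, 39, 39, 38, 39, 38, 38, 37, 42, 76, 129, 166, 177, 177, 165, 129, 87, 65, 53, 57, 72, 81, 83]
R [80, 80, 80, 80, 74, 59, 52, 60, 64, 57, 44, 38, 36, 37, 37, 37, 37, 36, 38, 60, 112, 158, 176, 178, 178, 179, 178, 178, 179, 179]
0 [ 92.8  81.9  71.   60.1 -70.7 -81.6 -92.5]
0.034 [ 83.3  73.5  63.7  53.9 -63.7 -73.6 -83.4]
210 [176, 176, 176, 176, 175, 176, 176, 177, 177, 172, 147, 101, 73, 63, 57, 66, 81, 87, 89, 93]
260 [176, 176, 176, 176, 177, 177, 177, 178, 178, 172, 148, 103, 74, 66, 66, 75, 84, 88, 88, 88]
310 [176, 176, 176, 177, 177, 177, 177, 177, 175, 165, 135, 93, 69, 62, 55, 64, 76, 82, 84, 85]
[43.5 42.8 64.6 63.8]
[42.6 41.9]
```

View pics/w21c.png

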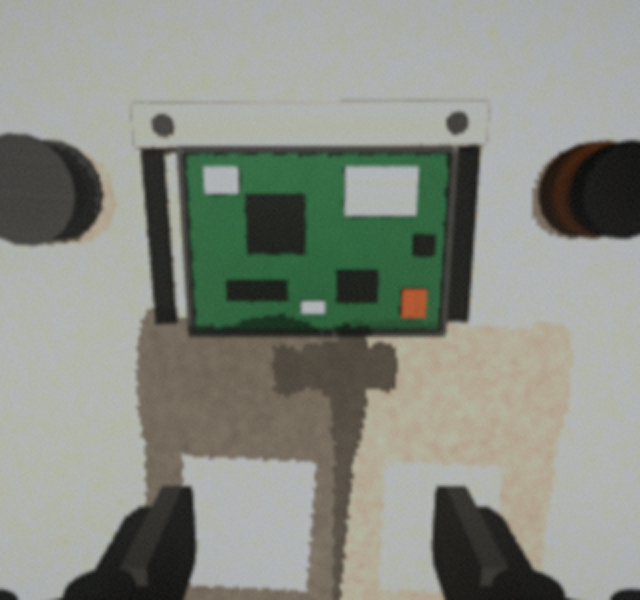

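The chassis sits on the rail with no bright gap. Its edges are at v = +61 and -69 mm, between strip inner edges at ±75, so the smaller gap is about 6 mm, and it is parallel to the rail. A last numeric check of the jar and spool follows, then hand-in.

```bash
python3 - <<'E'
from h import *
from bench import hand_in
a=np.load("pics/top0.npy"); b,c=load(22); c=optics.get_calibration("top")
for im in (a,b): 
    for q in blobs(cv2.cvtColor(im,cv2.COLOR_RGB2HSV)[...,2]<80,80):
        bx=cv2.boxPoints(cv2.minAreaRect(q)).mean(0)
        if 195<bx[0]<320 and 100<bx[1]<140: print(bx.round(1))
    print("--")
o=status.get_obs(); print(o["eef_pos"],o["wrist_force"],o["time_s"]); print(hand_in())
E
```

```text
[303.6 125.1]
[254.7 128.2]
[209.8 113.6]
--
[303.5 125.5]
[206.9 113.2]
--
[0.60355683 0.0037112  0.196045  ] [ 0.1484509  -0.05128543 -0.1888205 ] 35.8
the job is handed in; nothing more can be done
None
```

```bash
python3 - <<'E'
from h import *
for k in (1,21):
    im,c=load(k); m=cv2.cvtColor(im,cv2.COLOR_RGB2HSV)[...,2]<95; m[:, :70]=0; m[:,440:]=0; m[:50]=0;m[140:]=0
    for q in blobs(m,400):
        x=q.reshape(-1,2); L,Rr=x[x[:,0].argmin()],x[x[:,0].argmax()]
        print(k,L,Rr,plane(c,[L,Rr],.04).mean(0).round(4)[:2])
E
```

```text
1 [178  75] [323  82] [ 0.6949 -0.0082]
1 [348  92] [403  91] [ 0.6631 -0.1406]
1 [106  83] [161  95] [0.7018 0.1191]
21 [221 104] [254 126] [0.6657 0.013 ]
21 [171  74] [339  82] [ 0.6956 -0.008 ]
21 [369  93] [437  95] [ 0.663  -0.1403]
21 [84 85] [150 104] [0.6992 0.1195]
```

The job is handed in at 35.8 s of the 72 s limit. Both tools are in the tray and the chassis is parked against the rail. One late check on the spool disagreed with the others, explained below.

- **Heat sink and cutters:** both lie in the tray. The wrist picture showed the cutters flat on the floor and the heat sink beside them, clear of the walls. The first grasp of the cutters missed because the fingers closed on top of them. I regrasped about 8 mm lower and it held.
- **Chassis:** I pushed it along the bench with the two fingertips, first sideways and then forward, and never gripped or lifted it. It met the rail squarely: the arm stopped advancing while the push force rose to 20 N. Afterwards the picture showed no gap and the chassis parallel to the rail. It sits about 4 mm off centre, which leaves roughly 6 mm to the nearer strip and 14 mm to the other.
- **Checks that were poor or disagreed:**
  - **Heights:** two-view heights for the tray rim and the heat sink's far edge were rough, so I used the given heights there.
  - **Spool:** the last top-camera check put the spool's dark area 3 px from its starting place. I ran that check in the same script as the hand-in, so I could not have acted on it. Comparing the wrist pictures from before and after puts the spool and jar within 3 mm of where they started. I think the top-camera shift comes from the arm blocking or shadowing that view. The tool was at least 60 mm from the spool whenever it was low, and I saw no force spike to suggest contact.
- **At hand-in:** the arm was 0.196 m up and touching nothing.

I viewed 16 pictures, six over the budget of 10.

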